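# Kit the microscope stage set in its carrying tray

## Robot

A 7-joint arm with a two-finger parallel gripper is mounted at the origin on the work surface. World frame = base frame: x ahead of the robot, y to its left, z up, the work surface at z = 0. Lengths are in mm, angles in degrees, forces in N, time in s.
With the tool pointing down it reaches from about 400 to 850 mm from the base axis. Payload 4.5 kg.
Tool frame: the origin (TCP) lies midway between the tips of the shut fingers; the grasp point (between the pads) lies robot.pinch_z behind it (robot.pinch_z is the distance from the TCP to the grasp point, in mm); z points along the fingers, y is the direction in which the jaws open and shut (so a half turn about z gives the same grasp; the last joint's range is limited). The gripper opens to 88 mm and grips with 3 to 60 N. Pads are 18 mm wide; open, the fingers measure 123 mm over their backs; the gripper's body (75 mm by 187 mm) begins 45 mm behind the grasp point.
Start: joints at [-63.323, 39.483, -11.15, 89.685, 9.013, 51.709, -12.324], TCP at [261.551, 567.666, 238.743] pointing down, gripper open.
Joint ranges: [-172.22, 172.22], [-26.19, 119.32], [-84.43, 86.54], [7.71, 146.69], [-57.33, 237.33], [2.42, 119.75], [-152.13, 152.13]. Speed limits (degrees/s): [147.25, 147.25, 180, 180, 180, 180, 180].

## Interface

Orientations are given as a 3x3 rotation matrix whose columns are the frame's x, y, z axes.
In Python, from plant import robot gives the robot as it stands.
- The arm moves only by the tool step_arm, never from a script. Its argument "steps" is a list of rows, each a list of 7 numbers: the shift along the tool's x, y, z in mm, then the turn, a rotation vector about the tool's x, y, z in rad, then the finger opening in mm, from 0 to 88.1. A call has 1 to 8 rows; each row is the pose to reach, as a shift and turn from the pose commanded when the call began, along the tool's axes at that moment; what a row does not reach only later rows make up. A row lasts 1/8 s, in which the tool goes at most 62.5 mm and 10.7 degrees, less where a joint would pass 70% of its speed; a pose out of reach is approached as far as the arm can. A call with a gripper value outside its range is refused whole. The fingers move at their own pace and stop on an object; "grip_force" is the grip in N (left out, the last holds). Time passes only in rows, so rows that repeat a pose let the fingers close. It gives the time, the measured TCP pose, the force and the opening at its end, in the units of the state.
- robot.observe(): the state, without advancing time (a new reading comes with each control period).
- robot.snapshot(name): name is "scene" or "top" or "wrist"; returns a dict with "frame" (384x512x3 uint8, blue, green, red), "vfov" (degrees; the focal length in pixels is half the picture's height over the tangent of half this angle, whatever the lens; pixels are square), "cx", "cy" (the principal point, pixels), "extrinsics" (4x4, takes a point from world to camera coordinates); the wrist camera has in their place "mount" (4x4, takes a point from camera to tool coordinates, whose origin is the TCP and whose axes are the flange's). Camera axes: x right, y down, z forward; pixel columns grow to the right and rows downward; lengths in mm; the calibration is good to about 2 mm. A picture is of the moment at which its call begins: read the wrist's pose just before it. There is no depth.
- robot.close_job(): hands the job in, once; it reports no verdict.
Trained networks look in the newest picture that a camera, given by its name, has taken for a name from the list of things; names that differ only in an ending like _2 or _b are one class to them, and where a whole thing is asked for, a point or a joint stands for the part that bears it (a point fixed in the world has none). Each returns a list of dicts, best first, with "confidence" (0 to 1); they miss things now and then, are a little off and sometimes report something else, mostly with a low value. They report only what shows in the picture. A call takes as long as a camera call. They do not tell look-alikes from the thing itself.
- robot.search_frame(camera, name): "point" ([x, y, z] in mm, in the coordinates of the camera as it stood for that picture, good to about 4 mm: the middle of the surface that is visible of it).
The state is a dict: "time": time; "q": joint angles; "joint_vel": joint speeds; "joint_efforts": joint torques, N m; "eef_pos": TCP position; "tool_rot": TCP orientation; "contact_force": force on the tool from outside, world axes, zero at the start; "moment": the same for the moment, N m; "opening": opening from 0.0 (shut) to 1.0 (fully open).
Only numpy, scipy, OpenCV 4.12 (cv2) and the standard library are available. Lean on these libraries where they do the work, as an engineer would, in place of code of your own. Each camera call takes 0.05 s, during which the arm holds its last target.

## Task

Pack the microscope stage set into its grey tray: lay the black stage plate in the nest between the blue locators, then stand the clamp bridge over it with both feet fully home in their pockets, and last slide the red-knobbed latch all the way in, over the end of the bridge. Lower the parts into place rather than dropping them, and leave the bottle, the jar and the slide folder alone.

Things in the scene. Friction and masses are not known exactly. Their poses are not given: they have to be found in the camera images.
- tray: Grey tray screwed to the table, 280 x 160 mm, floor 6 mm thick, rim 14 mm high. Origin: table height, under the nest's centre; x along the tray from nest to latch, z up; tray spans x -115 to 165, y -80 to 80 mm. Blue locators (tops 16 mm up) bound the nest. A grey block at x 107 to 157, 34 mm wide, top 31 mm up, carries the latch.
- nest (a point): Centre of the nest's floor (white patch), 6 mm above the tray's origin, axes as the tray's. Room for the plate: 128 mm along x by 64 mm along y; its long sides are open for |x| < 40 mm, so fingers can go down beside the plate. At each end, from 64 to 94 mm along +x and -x, is a pocket 38 mm wide (y) for a foot of the bridge.
- plate_center (a point): Centre (half-way up) of the loose stage plate: flat, black, 120 (x) x 56 (y) x 14 (z) mm, 0.15 to 0.3 kg, round glass window on top; lies flat on the table at the start. x along its length, z up; the same either way round. Seated, with 4 mm play all round, this point is 7 mm above the nest's floor at its centre, plate x along tray x.
- bridge_grip (a point): Grip point in the orange fin of the loose clamp bridge, 46 mm above its soles. Aluminium bar 180 (x) x 30 (y), 17 to 23 mm above the soles; feet 20 (x) x 30 (y) at x = +-80; fin 60 (x) x 14 (y), 23 to 57 mm up. 0.14 to 0.28 kg; starts standing; same either way round. Seated (4 mm play, bar 3 mm over the plate) the point is 46 mm above the nest's floor centre, x along tray x.
- latch_knob (a point): Grip point in the latch's red knob, 10 mm under its top; knob 22 (tray x) x 14 (tray y) mm, 34 mm high, on a steel tongue 20 mm wide whose top is 22 mm under this point. With the latch open the point is 144 mm from the nest's centre along tray x, 60 mm above the table; the knob slides along tray -x. Axes as the tray's.
- latch (a joint): Travel of the latch in m: 0 = fully open, 0.032 = fully in (end stop), its tongue then 16 mm over the end of the seated bridge, 3 mm above it. Starts open or nearly so (up to 0.006); sliding friction about 1.5 N, no spring, stays where it is left.
- oil_center (a point): Bystander: amber immersion-oil bottle, 36 mm across, 75 mm tall; the point is half-way up. Leave it alone.
- jar_center (a point): Bystander: white jar with a green cap, 48 mm across, 55 mm tall; the point is half-way up. Leave it alone.
- folder_center (a point): Bystander: cream slide folder, 100 x 200 x 16 mm, lying flat; the point is at its centre. Leave it alone.
Not all that is in view belongs to the job. Of the things shaped like the part that bears plate_center, the black one is meant.

How it is judged:
By the outcome, as a careful person would: the job done as asked, in the order asked, and still so for the second after the job is handed in, with the robot touching nothing.
It also fails if it takes over 64 s, if anything falls off the work surface, if the arm or the gripper's body presses on something with over 40 N, if the wrist force passes 120 N, or if a joint passes its speed limit or range.

## Working session

There is one attempt and no reset: what is moved stays moved. The work goes in short steps, Python scripts to look and compute and a tool call to move; the robot and the scene stay as the last step left them, time stands still between calls to the robot, and variables do not carry over. Pictures are saved under pics/ and viewed, and the job is handed in when it is done.

Besides the shell and the picture viewer there is one more tool, called after "Emit:" as name(argument=value, ...), one argument or row to a line, values as JSON. step_arm: Moves the arm, as the interface text tells. Its arguments: {"type":"object","properties":{"steps":{"type":"array"},"grip_force":{"type":"number"}},"required":["steps"]}

```bash
ls; mkdir -p pics; cat > h.py <<'E'
import numpy as np, cv2
from plant import robot
def K(s):
    h=s["frame"].shape[0]; f=h/2/np.tan(np.radians(s["vfov"])/2)
    return f,s["cx"],s["cy"]
def E_of(s,st=None):
    if "extrinsics" in s: return np.array(s["extrinsics"])
    T=np.eye(4);T[:3,:3]=np.array(st["tool_rot"]);T[:3,3]=st["eef_pos"]
    return np.linalg.inv(T@np.array(s["mount"]))
def ray(s,E,u,v):
    f,cx,cy=K(s); R=E[:3,:3];t=E[:3,3]
    return -R.T@t, R.T@np.array([(u-cx)/f,(v-cy)/f,1])
def atz(s,E,u,v,z):
    o,d=ray(s,E,u,v); return o+d*(z-o[2])/d[2]
def proj(s,E,p):
    f,cx,cy=K(s); c=E[:3,:3]@np.array(p)+E[:3,3]
    return c[0]/c[2]*f+cx,c[1]/c[2]*f+cy
def snap(cam,fn=None):
    st=robot.observe(); s=robot.snapshot(cam)
    if fn: cv2.imwrite("pics/"+fn,s["frame"])
    return s,E_of(s,st),st
E
python3 - <<'E'
from h import *
np.set_printoptions(suppress=True,precision=1)
print(robot.observe(), robot.pinch_z)
for c in ["scene","top"]:
    s,E,st=snap(c,c+"0.png"); print(c,s["vfov"],s["cx"],s["cy"]);print(E)
    Ei=np.linalg.inv(E)
    for n in ["tray","nest","plate_center","bridge_grip","latch_knob","oil_center","jar_center","folder_center"]:
        try:
            for r in robot.search_frame(c,n):
                p=np.array(r["point"]); w=(Ei@np.append(p,1))[:3]; print(n,round(r["confidence"],2),w,np.array(proj(s,E,w)))
        except Exception as e: print(n,e)
import pickle
E
```

```text
pics
{'time': 0.0, 'q': array([-63.3,  39.5, -11.1,  89.7,   9. ,  51.7, -12.3]), 'joint_vel': array([ 0. ,  0. ,  0. ,  0.1,  0.1,  0.1, -0. ]), 'joint_efforts': array([  0. , -52.8,  -1.3, -15.3,  -0.1,   0. ,   0. ]), 'eef_pos': array([261.4, 567. , 237.9]), 'tool_rot': array([[-0.9,  0.4, -0. ],
       [ 0.4,  0.9, -0. ],
       [-0. , -0. , -1. ]]), 'contact_force': array([-1. , -0.5, -0. ]), 'moment': array([-0., -0., -0.]), 'opening': 1.0027829121906469} 18.700000000000003
scene 57.43690069135916 258.02966950305444 188.2260901308864
[[  -0.6    0.8    0.   290.2]
 [   0.6    0.5   -0.6 -269.5]
 [  -0.5   -0.4   -0.8 1262.9]
 [   0.     0.     0.     1. ]]
tray 0.85 [567.   43.7   4.5] [248.  220.3]
nest 0.84 [560.3  46.2   6.7] [250.2 218.7]
plate_center 0.75 [392.8 244.2  18. ] [345.6 214. ]
plate_center 0.66 [489.4 426.   12.4] [392.5 279.7]
plate_center 0.59 [591.3 276.   10. ] [316.  274.9]
bridge_grip 0.71 [ 534.9 -317.8   18.4] [165.7 152.2]
latch_knob 0.7 [659.7  64.1  37.1] [230.5 240.9]
oil_center 0.78 [771.9 200.9  47. ] [243.6 307.6]
oil_center 0.41 [564.2  46.1   8. ] [249.3 219.3]
jar_center 0.8 [ 780.1 -163.9   44. ] [132.3 223.3]
folder_center 0.9 [ 250.9 -268.7   14.4] [236.4 115. ]
top 48.12677499714005 249.91195259993506 191.5490427999728
[[   0.    -1.    -0.    51. ]
 [  -1.    -0.    -0.1  492.9]
 [   0.1    0.    -1.  1363.2]
 [   0.     0.     0.     1. ]]
tray 0.77 [551.2  43.3   4.5] [256.8 173.4]
nest 0.93 [546.   38.9   2.1] [258.1 175.1]
plate_center 0.59 [584.6 279.9  18.7] [183.5 160.9]
plate_center 0.59 [387.2 247.8  15. ] [191.5 222.6]
oil_center 0.51 [763.5 196.9  50.4] [209.8 103.9]
jar_center 0.46 [ 771.5 -171.3   55.5] [327.1 103.4]
folder_center 0.96 [ 243.1 -278.    15.9] [356.3 273. ]
```

View pics/scene0.png

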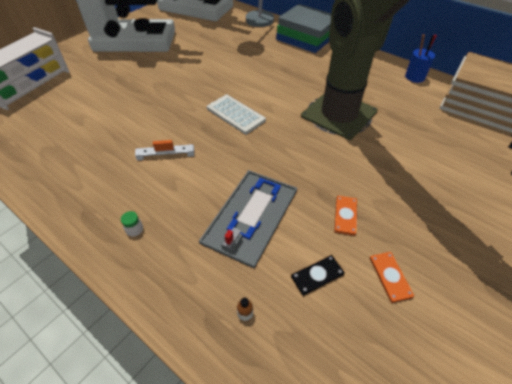

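View pics/top0.png

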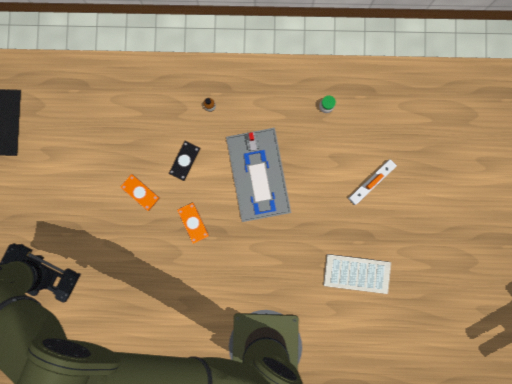

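The black plate sits at about (318,275) in scene and (184,161) in top. The tray is at (258,173) in top with its red knob at (251,137), and the bridge is at (372,182). The orange plates are decoys. Next I'll get orientations.

```bash
cat > m.py <<'E'
from h import *
np.set_printoptions(suppress=True,precision=1)
def rect(s,E,mask,z,near=None):
    n,l,stt,c=cv2.connectedComponentsWithStats(mask.astype(np.uint8))
    out=[]
    for i in range(1,n):
        if stt[i,4]<25: continue
        ys,xs=np.where(l==i)
        P=np.array([atz(s,E,u,v,z)[:2] for u,v in zip(xs,ys)],np.float32)
        (cx,cy),(w,h),a=cv2.minAreaRect(P)
        if w<h: w,h,a=h,w,a+90
        out.append((stt[i,4],c[i],cx,cy,w,h,(a+90)%180-90))
    return out
E
python3 - <<'E'
from m import *
for c in ["top","scene"]:
    s,E,st=snap(c)
    f=s["frame"].astype(int);b,g,r=f[...,0],f[...,1],f[...,2]
    for nm,m,z in [("black",(f.max(2)<60),14),("fin",(r>170)&(b<80)&(g<130)&(r-g>70),57),("blue",(b>110)&(b-r>70),16),("white",(f.min(2)>190),20),("red",(r>140)&(g<70)&(b<80),60)]:
        print(c,nm)
        for o in rect(s,E,m,z):
            if 250<o[2]<900 and abs(o[3])<450 and o[0]<6000: print("  ",o[0],o[1],np.array(o[2:]))
    for p in [(560,42,6)]: print(proj(s,E,p))
E
```

```text
top black
   380 [184.2 160.5] [587.1 278.7 114.2  51.  -24.7]
top fin
   481 [139.7 192. ] [478.8 407.  116.8  54.8  51.1]
   69 [374.9 180.8] [ 533.1 -322.6   54.9   10.8  -43.7]
   438 [192.7 222.1] [389.  237.6 115.5  54.7  26.7]
top blue
   157 [254.8 157.6] [592.6  49.1  75.5  58.6 -77.8]
   142 [263.3 207.1] [453.2  21.   71.7  56.9 -77.9]
top white
   89 [183.8 160. ] [587.2 278.   31.9  31.6  28.1]
   142 [386.5 168. ] [ 573.6 -365.3   61.1   28.9  -44.4]
   550 [259.4 181.9] [522.9  34.1 115.4  48.6  12.1]
   94 [139. 192.] [480.7 419.2  32.1  31.6  47. ]
   164 [359.2 194.5] [ 492.9 -284.8   63.    28.9  -43.7]
   96 [192.3 222.6] [387.  244.6  33.7  31.7 -43.4]
top red
   25 [250.8 135.6] [664.   63.9  15.8  12.5   1.5]
(np.float64(257.24733115064987), np.float64(170.66036542913977))
scene black
   51 [234.4 247.3] [656.5  74.8  47.7  21.1 -17.3]
   761 [316.8 275.9] [590.2 279.2 118.5  56.4 -25. ]
   59 [244.3 302.7] [752.3 185.9  21.1  15.9  40.1]
scene fin
   43 [161.9 141.3] [ 531.9 -326.5   54.5   10.4  -44.2]
   540 [345.8 214.3] [420.2 250.8 112.9  53.2  28.1]
   787 [391.9 276.4] [508.  417.2 112.9  52.5  51.4]
scene blue
   133 [268.3 185.7] [452.4  18.5  70.7  56.4 -78.2]
   72 [232.6 221.9] [597.1  19.9  55.6  17.   16.9]
   71 [248.9 232.1] [600.1  75.5  35.8  21.4  -9.3]
scene white
   56 [252.5 123.1] [ 251.8 -193.9   86.9   14.8   -5.3]
   25 [178.4 148.1] [ 497.5 -298.8   20.4   15.7   46.9]
   34 [139.3 151.2] [ 583.2 -384.2   24.8   18.1  -51.3]
   488 [254.1 208.1] [530.6  37.2 109.   42.7  12.7]
   81 [345.9 212.9] [390.6 243.8  28.   27.   29.7]
   114 [317.7 272.9] [589.1 278.8  29.3  26.  -51.5]
   133 [391.4 274.5] [483.1 418.2  31.7  28.4 -51.5]
scene red
   30 [228.2 233.4] [656.9  56.1  17.6  11.5  18.4]
(np.float64(249.1265928766369), np.float64(217.96391354249047))
```

```bash
cat >> h.py <<'E'
from scipy.spatial.transform import Rotation as Rn
def go(p,yaw_y=None,tilt0=True):
    """shift+rotvec in tool frame to TCP p with tool y yaw (deg), pointing down"""
    st=robot.observe(); R=np.array(st["tool_rot"]); 
    d=R.T@(np.array(p)-st["eef_pos"])
    if yaw_y is None: yaw_y=np.degrees(np.arctan2(R[1,1],R[0,1]))
    best=None
    for k in (0,180):
        a=np.radians(yaw_y+k); y=np.array([np.cos(a),np.sin(a),0]); z=np.array([0,0,-1.]); x=np.cross(y,z)
        r=Rn.from_matrix(R.T@np.stack([x,y,z],1)).as_rotvec()
        if best is None or np.linalg.norm(r)<np.linalg.norm(best): best=r
    print("t",round(float(st["time"]),2),"eef",np.round(st["eef_pos"],1),"yawy",round(float(np.degrees(np.arctan2(R[1,1],R[0,1]))),2),"F",np.round(st["contact_force"],1),"open",round(float(st["opening"])*88.1,1),"q",np.round(st["q"],0))
    print("shift",np.round(d,1),"turn",np.round(best,4), "deg",np.round(np.degrees(best),1))
E
python3 - <<'E'
from h import *
s,E,st=snap("wrist","w0.png"); print(np.round(s["mount"],3),s["vfov"],s["cx"],s["cy"])
go([588,279,238],65)
E
```

```text
[[-1.00000e-03 -9.54000e-01 -3.00000e-01  7.88770e+01]
 [ 1.00000e+00 -1.00000e-03 -0.00000e+00  4.00000e-02]
 [-0.00000e+00 -3.00000e-01  9.54000e-01 -1.45288e+02]
 [ 0.00000e+00  0.00000e+00  0.00000e+00  1.00000e+00]] 62.97436071803482 253.31384131226216 188.71378179346843
t 1.05 eef [261.5 567.7 238.7] yawy 65.26 F [-0.3  0.1 -1. ] open 88.0 q [-63.  39. -11.  90.   9.  52. -12.]
shift [-417.3 -125.6    0.7] turn [ 0.0001 -0.      0.0046] deg [ 0.  -0.   0.3]
```

View pics/w0.png

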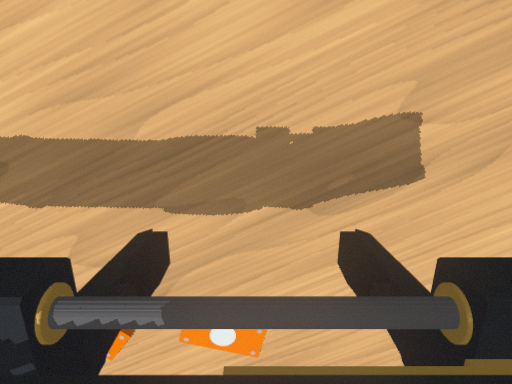

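Emit:
step_arm(
  steps=[
    [-50,-17,0,0,0,0,88],
    [-100,-33,0,0,0,0,88],
    [-150,-50,0,0,0,0,88],
    [-200,-66,0,0,0,0,88],
    [-250,-83,0,0,0,0,88],
    [-300,-100,0,0,0,0,88],
    [-345,-115,0,0,0,0.005,88],
    [-375,-126,0,0,0,0.005,88],
  ],
)

```text
time: 2.05
eef_pos: [551.5, 293.7, 238.7]
tool_rot: [[-0.905, 0.426, 0.001], [0.426, 0.905, -0.001], [-0.001, -0.0, -1.0]]
contact_force: [-0.3, 0.1, -0.2]
opening: 1.001
```

Emit:
step_arm(
  steps=[
    [0,0,0,0,0,0,88],
    [0,0,0,0,0,0,88],
  ],
)

```text
time: 2.3
eef_pos: [548.4, 297.6, 238.7]
tool_rot: [[-0.907, 0.422, -0.001], [0.422, 0.907, 0.001], [0.001, 0.001, -1.0]]
contact_force: [0.0, 0.2, 0.3]
opening: 0.996
```

```bash
python3 - <<'E'
from m import *
s,E,st=snap("wrist","w1.png")
f=s["frame"].astype(int);b,g,r=f[...,0],f[...,1],f[...,2]
print(st["eef_pos"],E)
m=(f.max(2)<70);m[226:]=0
for nm,mm,z in [("black",m,14),("white",f.min(2)>190,14)]:
  for o in rect(s,E,mm,z): print(nm,o[0],o[1],np.array(o[2:]))
for p in robot.search_frame("wrist","plate_center"): print(p["confidence"],(np.linalg.inv(E)@np.append(p["point"],1))[:3])
go([588,279,100],65)
E
```

```text
[548.4 297.6 238.7] [[   0.4    0.9    0.  -501.5]
 [   0.9   -0.4    0.3 -394. ]
 [   0.3   -0.1   -1.   278.8]
 [   0.     0.     0.     1. ]]
black 1599 [259.5 178.6] [578.5 282.1 105.6  52.1 -23.6]
white 965 [143.2  46.8] [386.4 241.6  37.3  33.4  38.9]
white 892 [327.3  55.1] [477.2 419.4  37.1  33.1  49.7]
white 3209 [ 59.  222.3] [520.6  37.6 115.9  48.8  12.2]
white 644 [250.6 192.8] [585.8 276.6  37.   34.8  37.6]
0.77 [475.  420.4  10.4]
0.76 [387.9 242.   14.7]
0.63 [580.6 284.2  14.2]
t 2.4 eef [548.  298.2 238.8] yawy 65.14 F [-0.6  0.6  0.5] open 87.4 q [-25.  40. -14.  90.  11.  52.  23.]
shift [-44.5  -0.7 138.7] turn [ 0. -0.  0.] deg [ 0.  -0.1  0.1]
```

View pics/w1.png

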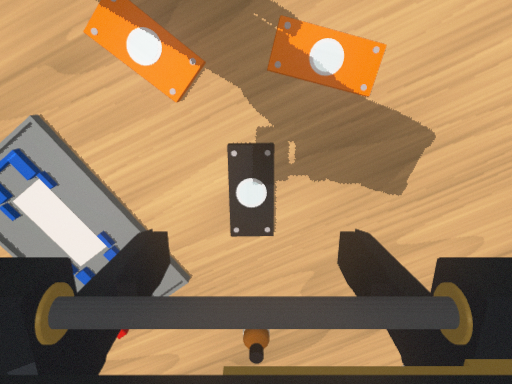

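The black plate is at about (251,190) and nearly aligned with the jaws, so I'll go down for a closer second view.

Emit:
step_arm(
  steps=[
    [-20,0,45,0,0,0,88],
    [-35,0,90,0,0,0,88],
    [-43,-1,130,0,0,0,88],
    [-43,-1,138,0,0,0,88],
    [-43,-1,138,0,0,0,88],
    [-43,-1,138,0,0,0,88],
  ],
)

```text
time: 3.15
eef_pos: [588.5, 278.8, 102.8]
tool_rot: [[-0.907, 0.422, 0.003], [0.422, 0.907, 0.002], [-0.001, 0.003, -1.0]]
contact_force: [-0.5, 0.8, 0.0]
opening: 1.003
```

```bash
python3 - <<'E'
from m import *
s,E,st=snap("wrist","w2.png")
f=s["frame"].astype(int)
print(st["eef_pos"])
m=(f.max(2)<75);m[290:]=0;m[:,:185]=0;m[:,330:]=0
for nm,mm,z in [("black",m,14),("white",f.min(2)>190,14)]:
  for o in rect(s,E,mm,z): print(nm,o[0],o[1],np.array(o[2:]))
go([588,279,30],65)
E
```

```text
[588.5 278.8 102.8]
black 7086 [252.6 185.1] [584.3 277.6 119.   54.8 -24.6]
white 77 [438.3  14.5] [525.7 444.4   5.8   5.4  65. ]
white 80 [116.5  21.6] [438.8 247.9   5.9   5.8  14. ]
white 57 [221.4 128.2] [531.5 279.6   5.6   5.3  19.3]
white 1150 [249.7 191.4] [585.2 277.   30.1  30.   -2.1]
white 60 [  3.4 253.1] [545.6  69.7   8.4   8.3 -25.1]
white 34 [226.3 249.5] [622.4 238.1   5.    4.7  64.9]
white 36 [274.2 249.1] [639.  274.5   5.6   5.  -23.7]
t 3.2 eef [588.6 278.5 102.8] yawy 65.03 F [ 0.  -0.3 -0.2] open 87.8 q [-23.  51. -11.  91.  14.  39.  23.]
shift [ 0.8 -0.  72.7] turn [0. 0. 0.] deg [0.2 0.1 0. ]
```

View pics/w2.png

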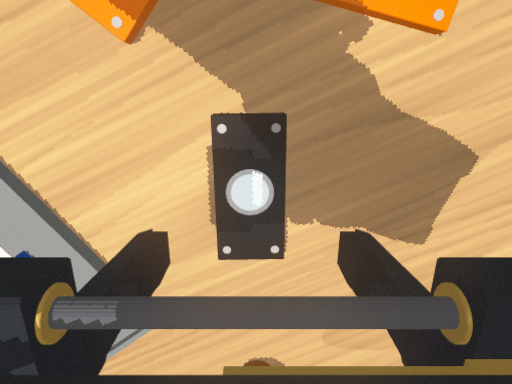

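The window centre at (250,191) and the rectangle (119 x 55 mm) agree with the 14 mm height. I'll go down to grasp.

Emit:
step_arm(
  steps=[
    [2.5,-2.6,40,0,0,0,88],
    [2.5,-2.6,75,0,0,0,88],
    [2.5,-2.6,92,0,0,0,88],
    [2.5,-2.6,99,0,0,0,88],
    [2.5,-2.6,99,0,0,0,88],
  ],
  grip_force=25,
)

```text
time: 3.82
eef_pos: [585.1, 276.3, 2.5]
tool_rot: [[-0.906, 0.423, 0.001], [0.423, 0.906, 0.001], [-0.001, 0.001, -1.0]]
contact_force: [0.1, 0.6, 0.4]
opening: 1.0
```

Emit:
step_arm(
  steps=[
    [0,0,0,0,0,0,65],
    [0,0,0,0,0,0,50],
    [0,0,0,0,0,0,45],
    [0,0,0,0,0,0,45],
    [0,0,0,0,0,0,45],
    [0,0,0,0,0,0,45],
  ],
)

```text
time: 4.58
eef_pos: [585.0, 276.3, 2.1]
tool_rot: [[-0.906, 0.423, 0.001], [0.423, 0.906, 0.001], [-0.0, 0.001, -1.0]]
contact_force: [-1.3, 1.2, 3.7]
opening: 0.633
```

```bash
python3 - <<'E'
from m import *
# nest: white patch & tray from existing pics w1 recomputed? current state
th=np.radians(12.2); 
go([523,35,180],102.2)
E
```

```text
t 4.58 eef [585.  276.3   2.1] yawy 64.98 F [-1.3  1.2  3.7] open 55.8 q [-24.  59.  -9.  93.  16.  29.  22.]
shift [ -46.  -244.7 -178.1] turn [ 0.   0.  -0.6] deg [  0.    0.  -37.2]
```

Held at 55.8 mm. I'll lift it and move to a viewpoint beyond the nest, so the camera sits above it.

Emit:
step_arm(
  steps=[
    [0,0,-20,0,0,0,45],
    [0,0,-60,0,0,0,45],
    [0,0,-110,0,0,0,45],
    [0,0,-160,0,0,0,45],
    [0,0,-190,0,0,0,45],
  ],
)

```text
time: 5.2
eef_pos: [584.9, 275.9, 195.2]
tool_rot: [[-0.906, 0.423, 0.002], [0.423, 0.906, 0.001], [-0.002, 0.002, -1.0]]
contact_force: [-0.0, 0.4, -2.5]
opening: 0.632
```

```bash
python3 - <<'E'
from m import *
go([621,56,195],102.2)
E
```

```text
t 5.2 eef [584.9 275.9 195.2] yawy 64.96 F [-0.   0.4 -2.5] open 55.7 q [-22.  44. -13.  88.  12.  49.  25.]
shift [-125.7 -183.9    0.1] turn [ 0.   0.  -0.7] deg [  0.1   0.1 -37.2]
```

Emit:
step_arm(
  steps=[
    [-20,-30,0,0,0,-0.1,45],
    [-45,-66,0,0,0,-0.25,45],
    [-72,-105,0,0,0,-0.4,45],
    [-100,-146,0,0,0,-0.55,45],
    [-118,-172,0,0,0,-0.65,45],
    [-126,-184,0,0,0,-0.65,45],
    [-126,-184,0,0,0,-0.65,45],
    [-126,-184,0,0,0,-0.65,45],
  ],
)

```text
time: 6.2
eef_pos: [620.5, 58.6, 192.0]
tool_rot: [[-0.977, -0.214, -0.0], [-0.214, 0.977, 0.002], [-0.0, 0.002, -1.0]]
contact_force: [-0.1, 0.6, -2.5]
opening: 0.634
```

```bash
python3 - <<'E'
from m import *
s,E,st=snap("wrist","w3.png")
f=s["frame"].astype(int);b,g,r=f[...,0],f[...,1],f[...,2]
go([621,56,195],102.2)
for nm,mm,z in [("blue",(b>110)&(b-r>70),16),("white",f.min(2)>185,6)]:
  for o in rect(s,E,mm,z): print(nm,o[0],o[1],np.array(o[2:]))
print(proj(s,E,[523,35,6]))
E
```

```text
t 6.25 eef [620.5  58.6 192. ] yawy 102.37 F [ 0.1  0.  -2.4] open 56.1 q [  4.  44. -26.  92.  23.  49.  72.]
shift [ 0.1 -2.6 -3. ] turn [0. 0. 0.] deg [0.1 0.  0.2]
blue 123 [208.1   8.3] [483.1 -12.6  13.9   5.5  10. ]
blue 126 [284.7   8.4] [468.3  55.5  13.7   6.4  12.3]
blue 143 [212.2 117.9] [578.5   8.   21.7   6.   10.2]
blue 138 [281.3 118.8] [564.3  75.8  20.8   6.1  13.7]
blue 27 [220.9 131.6] [589.7  19.2  14.2   1.  -77.7]
white 13199 [239.1  55.5] [525.3  24.6 131.2 116.8 -77.7]
white 40 [492.8  24.1] [436.3 252.8   5.9   5.1 -77.7]
white 182 [206.3 159.8] [624.4   8.8  16.2  15.4 -77.7]
white 3041 [253.1 259.5] [730.   83.1  85.5  77.5   2.1]
white 145 [ 12.9 242.4] [ 768.8 -196.4   32.     9.9  -74.9]
white 96 [216.5 345. ] [866.   63.6  14.7  13.1 -77.8]
(np.float64(250.04311199679196), np.float64(67.07885768976305))
```

View pics/w3.png

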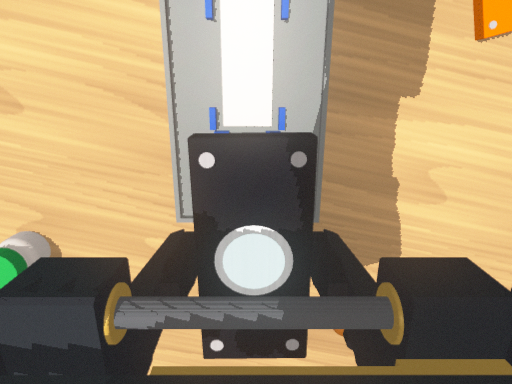

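Emit:
step_arm(
  steps=[
    [-25,-1,-10,0,0,0,45],
    [-50,-2,-20,0,0,0,45],
    [-55,-2,-23,0,0,0,45],
    [-55,-2,-23,0,0,0,45],
    [-55,-2,-23,0,0,0,45],
  ],
)

```text
time: 6.88
eef_pos: [673.8, 65.7, 214.1]
tool_rot: [[-0.977, -0.212, -0.002], [-0.212, 0.977, -0.001], [0.002, -0.0, -1.0]]
contact_force: [0.3, -0.3, -1.7]
opening: 0.633
```

```bash
python3 - <<'E'
from m import *
s,E,st=snap("wrist","w4.png")
f=s["frame"].astype(int);b,g,r=f[...,0],f[...,1],f[...,2]
go([621,56,195],102.2)
e=np.array(st["eef_pos"]);R=np.array(st["tool_rot"])
zt=e[2]+11.9
hand=np.array([atz(s,E,u,v,zt) for u,v in [(254,260)]])
for nm,mm,z in [("blue",(b>110)&(b-r>70),16),("white",f.min(2)>215,6)]:
  for o in rect(s,E,mm,z): print(nm,o[0],o[1],np.array(o[2:]))
m=(f.min(2)>170);m[:210]=0;m[300:]=0
for o in rect(s,E,m,zt):
  if o[0]>1500: print("win",o[0],o[1],np.array(o[2:]),"tool",R.T@(np.array([o[2],o[3],zt])-e))
st=snap("top","top1.png")
s,E,_=st;f=s["frame"].astype(int);b,g,r=f[...,0],f[...,1],f[...,2]
cv2.imwrite("pics/w4b.png",cv2.resize(cv2.imread("pics/w4.png")[:200,120:380],None,fx=3,fy=3))
E
```

```text
t 6.92 eef [673.9  65.5 214.3] yawy 102.24 F [ 1.4 -0.2 -2.1] open 55.4 q [  3.  47. -26.  81.  22.  58.  75.]
shift [53.7  2.  19.4] turn [-0. -0.  0.] deg [-0.  -0.1  0. ]
blue 143 [217.5  63.4] [578.9   8.2  21.9   6.1  12.2]
blue 147 [285.4  63.8] [564.3  75.7  22.    6.2  14.1]
blue 1237 [251.3  97.1] [601.3  48.7  68.   35.2 -77.8]
white 3700 [251.3  36. ] [546.5  36.6  68.2  51.5  12.2]
white 297 [251.4 123.9] [631.9  55.1  21.2  15.3 -77.8]
white 172 [206.2 159.8] [682.4  12.9  16.1  15.9  55.7]
white 64 [294.6 159.9] [660.7 112.2  13.7   9.1  40.4]
white 78 [ 20.1 190.4] [ 765.4 -196.9   25.9    5.9  -81. ]
white 121 [251.5 228. ] [754.9  81.6  35.7   8.  -77.8]
white 2702 [253.3 260.8] [800.2  93.9  78.1  77.7 -77.8]
white 1011 [177.  353.8] [962.2  19.3  76.4  49.3 -77.8]
white 86 [216.3 345.1] [939.8  71.2  15.5  13.9 -77.8]
white 522 [249.3 362.2] [959.9 120.5 114.7  10.8 -77.8]
white 85 [298.8 363.1] [944.9 194.1  30.4   9.  -77.8]
win 4229 [253.3 259.7] [673.5  66.5  37.2  37.1 -30.9] tool [  0.1   0.8 -11.9]
```

View pics/w4b.png

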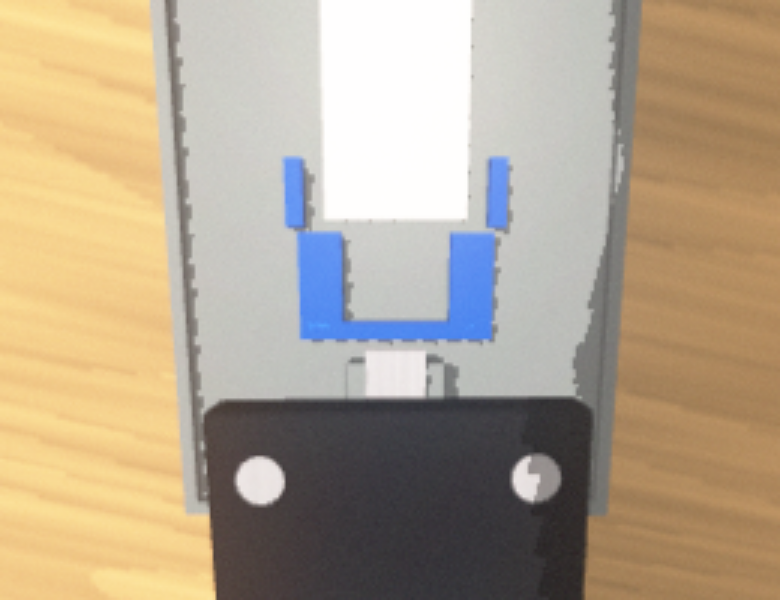

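The blue U and side locators give the nest centre at about (521.7, 31.6) with yaw 12.2. The plate sits centred in the hand, so I'll move over the nest.

```bash
python3 - <<'E'
from m import *
go([521.7,31.6,40],102.2)
E
```

```text
t 6.97 eef [674.1  65.4 214.4] yawy 102.23 F [-0.3  0.4 -2.7] open 55.8 q [  3.  47. -26.  81.  22.  58.  75.]
shift [155.9  -0.7 174.6] turn [-0. -0.  0.] deg [-0.  -0.1  0. ]
```

Emit:
step_arm(
  steps=[
    [40,0,0,0,0,0,45],
    [90,0,20,0,0,0,45],
    [135,0,60,0,0,0,45],
    [156,-0.7,110,0,0,0,45],
    [156,-0.7,150,0,0,0,45],
    [156,-0.7,174,0,0,0,45],
    [156,-0.7,174,0,0,0,45],
  ],
)

```text
time: 7.85
eef_pos: [521.6, 31.8, 39.6]
tool_rot: [[-0.977, -0.212, -0.003], [-0.212, 0.977, -0.001], [0.003, 0.0, -1.0]]
contact_force: [0.3, -0.6, -2.4]
opening: 0.632
```

```bash
python3 - <<'E'
from m import *
go([521.7,31.6,20],102.2)
for c in ["scene"]:
    s,E,_=snap(c,"s1.png"); cv2.imwrite("pics/s1b.png",cv2.resize(s["frame"][140:280,170:340],None,fx=4,fy=4,interpolation=cv2.INTER_CUBIC))
s,E,_=snap("wrist","w5.png")
E
```

```text
t 7.85 eef [521.6  31.8  39.6] yawy 102.24 F [ 0.3 -0.6 -2.4] open 55.7 q [ -1.  51. -13. 115.  35.  18.  60.]
shift [-0.1 -0.3 19.6] turn [ 0. -0.  0.] deg [ 0.  -0.2  0. ]
```

View pics/s1b.png

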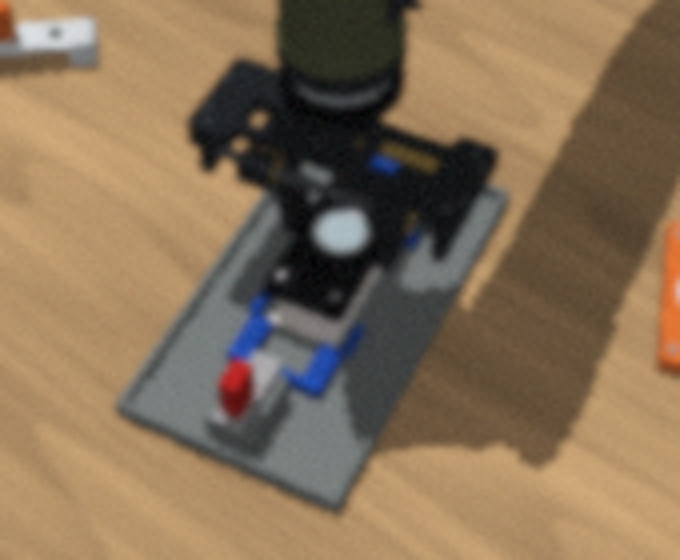

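View pics/w5.png

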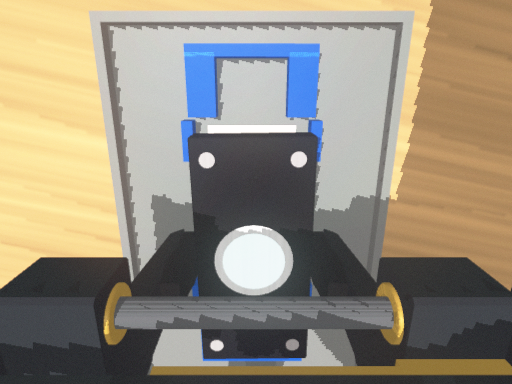

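```bash
python3 - <<'E'
from m import *
st=robot.observe();s=robot.snapshot("wrist");E=E_of(s,st)
f=s["frame"].astype(int);b,g,r=f[...,0],f[...,1],f[...,2]
m=(b>110)&(b-r>70);m[250:]=0
R=np.array(st["tool_rot"]);e=np.array(st["eef_pos"])
for o in rect(s,E,m,16): print(o[0],o[1],np.array(o[2:]),"tool",R.T@(np.array([o[2],o[3],16])-e))
E
```

```text
5641 [251.6  72.4] [441.4  14.1  67.9  35.4 -77.8] tool [83.7 -0.2 25.3]
360 [186.7 134.4] [478.6 -12.9  21.7   7.4  12.1] tool [ 53.1 -34.4  25.3]
318 [316.5 132.8] [464.1  54.3  22.1   7.5  15.2] tool [53.1 34.2 25.3]
```

Both end views agree to within about 1.5 mm on the nest centre, against 4 mm of play. I'll lower it gently with a 0.8 mm correction.

Emit:
step_arm(
  steps=[
    [0.8,-0.2,10,0,0,0,45],
    [0.8,-0.2,18,0,0,0,45],
    [0.8,-0.2,22,0,0,0,45],
    [0.8,-0.2,26,0,0,0,45],
    [0.8,-0.2,29,0,0,0,45],
    [0.8,-0.2,29.5,0,0,0,45],
    [0.8,-0.2,29.5,0,0,0,45],
  ],
)

```text
time: 8.88
eef_pos: [522.1, 31.5, 11.3]
tool_rot: [[-0.977, -0.212, 0.0], [-0.212, 0.977, 0.0], [-0.0, 0.0, -1.0]]
contact_force: [-0.4, -0.4, -2.5]
opening: 0.631
```

Emit:
step_arm(
  steps=[
    [0,0,1.5,0,0,0,45],
    [0,0,2.5,0,0,0,45],
    [0,0,3,0,0,0,45],
    [0,0,3,0,0,0,45],
  ],
)

```text
time: 9.38
eef_pos: [522.0, 31.5, 8.2]
tool_rot: [[-0.977, -0.212, -0.0], [-0.212, 0.977, 0.0], [0.0, 0.0, -1.0]]
contact_force: [-0.7, -0.3, -2.2]
opening: 0.632
```

Emit:
step_arm(
  steps=[
    [0,0,0.4,0,0,0,45],
    [0,0,0.8,0,0,0,45],
    [0,0,0.8,0,0,0,45],
  ],
)

```text
time: 9.75
eef_pos: [522.1, 31.5, 8.1]
tool_rot: [[-0.977, -0.212, 0.001], [-0.212, 0.977, -0.0], [-0.001, -0.0, -1.0]]
contact_force: [-1.2, -0.1, 6.3]
opening: 0.633
```

The wrist force rose by about 8 N, with TCP z at 8.1, which is where a seated plate should be. I'll release and lift.

Emit:
step_arm(
  steps=[
    [0,0,0,0,0,0,60],
    [0,0,0,0,0,0,68],
    [0,0,0,0,0,0,72],
    [0,0,-20,0,0,0,72],
    [0,0,-70,0,0,0,80],
    [20,0,-120,0,0,0,88],
    [50,0,-160,0,0,0,88],
    [50,0,-160,0,0,0,88],
  ],
)

```text
time: 10.75
eef_pos: [472.5, 20.3, 169.6]
tool_rot: [[-0.977, -0.211, 0.003], [-0.211, 0.977, -0.001], [-0.002, -0.001, -1.0]]
contact_force: [0.5, 0.7, 0.3]
opening: 0.996
```

```bash
python3 - <<'E'
from m import *
st=robot.observe();s=robot.snapshot("wrist");E=E_of(s,st)
cv2.imwrite("pics/w6.png",s["frame"])
f=s["frame"].astype(int);b,g,r=f[...,0],f[...,1],f[...,2]
m=(b>110)&(b-r>70);m[295:]=0
mk=(f.max(2)<75);mk[:,:170]=0;mk[:,340:]=0;mk[290:]=0
mw=(f.min(2)>190)
R=np.array(st["tool_rot"]);e=np.array(st["eef_pos"])
for n,mm,z in [("bl",m,16),("blk",mk,20),("win",mw,20)]:
  for o in rect(s,E,mm,z): print(n,o[0],o[1],np.array(o[2:]))
go([533,-325,238],46)
E
```

```text
bl 1806 [253.6 143.3] [452.8  16.6  75.8  59.6 -77.8]
bl 932 [253.2 278.2] [582.2  44.4  75.7  53.9 -77.8]
blk 4722 [254.2 215.5] [520.2  31.8 121.1  55.7  12.7]
blk 37 [338.7 254.5] [537.3 126.6  28.5   1.1  16.9]
win 31 [475.7  86.5] [351.  197.7   4.8   4.2 -77.8]
win 1036 [497.1 134.3] [387.4 233.9  36.5  28.2  26.1]
win 25 [274.  175.4] [469.1  40.6   5.1   3.9  13.2]
win 667 [254.7 222.4] [522.1  32.1  34.4  28.7  13. ]
win 203 [252.8 335.9] [672.4  64.   39.5  19.8  11.7]
t 10.8 eef [473.4  20.6 168.3] yawy 102.19 F [ 0.1 -0.2  0.7] open 88.0 q [  7.  37. -23. 119.  29.  30.  65.]
shift [  14.6 -350.4  -69.5] turn [0. 0. 1.] deg [ 0.   0.1 56.2]
```

View pics/w6.png

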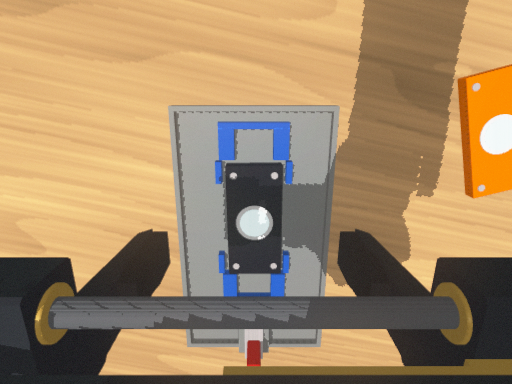

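The black plate lies flat between the locators, with its window at (255,222). Next is the bridge.

```bash
python3 - <<'E'
from m import *
go([503,-296,230],46)
E
```

```text
t 10.8 eef [473.4  20.6 168.3] yawy 102.19 F [ 0.1 -0.2  0.7] open 88.0 q [  7.  37. -23. 119.  29.  30.  65.]
shift [  37.8 -315.7  -61.6] turn [0. 0. 1.] deg [ 0.   0.1 56.2]
```

Emit:
step_arm(
  steps=[
    [4,-30,-10,0,0,0.1,88],
    [9,-75,-25,0,0,0.25,88],
    [15,-125,-40,0,0,0.41,88],
    [21,-175,-55,0,0,0.57,88],
    [27,-225,-61,0,0,0.73,88],
    [33,-270,-61,0,0,0.88,88],
    [38,-305,-61,0,0,0.98,88],
    [38,-316,-61,0,0,0.98,88],
  ],
)

```text
time: 11.8
eef_pos: [502.7, -298.6, 226.7]
tool_rot: [[-0.718, 0.696, -0.002], [0.696, 0.718, -0.001], [0.001, -0.002, -1.0]]
contact_force: [-0.9, 0.9, -0.6]
opening: 0.997
```

Emit:
step_arm(
  steps=[
    [0,0,0,0,0,0,88],
    [0,0,0,0,0,0,88],
  ],
)

```text
time: 12.05
eef_pos: [503.3, -293.7, 228.0]
tool_rot: [[-0.723, 0.691, -0.0], [0.691, 0.723, 0.002], [0.002, 0.001, -1.0]]
contact_force: [0.5, -0.1, 0.4]
opening: 0.998
```

```bash
python3 - <<'E'
from m import *
st=robot.observe();s=robot.snapshot("wrist");E=E_of(s,st)
cv2.imwrite("pics/w7.png",s["frame"])
f=s["frame"].astype(int);b,g,r=f[...,0],f[...,1],f[...,2]
m=(r>150)&(b<90)&(g<140)&(r-g>60);m[295:]=0
for n,mm,z in [("fin",m,57),("w",(f.min(2)>190),23)]:
  for o in rect(s,E,mm,z): print(n,o[0],o[1],np.array(o[2:]))
go([533,-325,120],46)
E
```

```text
fin 630 [248.7 206.4] [ 530.1 -326.    57.6   12.9  -44.3]
w 3757 [50.2 26.7] [ 251.4 -327.3  106.9   71.5   84.6]
w 1453 [245.2 211.6] [ 530.2 -326.6  177.8   28.7  -44.9]
t 12.1 eef [ 503.3 -293.8  228.2] yawy 46.27 F [0.6 0.4 0. ] open 87.9 q [ 34.  37. -14.  98.  12.  47.  61.]
shift [-43.2  -2.1 108.1] turn [ 0. -0.  0.] deg [ 0.1 -0.1  0.3]
```

View pics/w7.png

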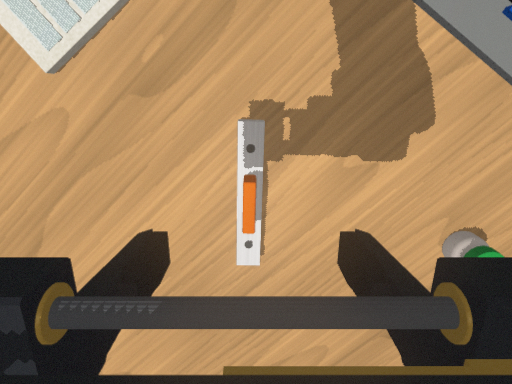

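Emit:
step_arm(
  steps=[
    [-20,-1,30,0,0,0,88],
    [-42,-2,60,0,0,0.005,88],
    [-43,-3,80,0,0,0.005,88],
    [-43,-3,80,0,0,0.005,88],
    [-43,-3,80,0,0,0.005,88],
  ],
)

```text
time: 12.72
eef_pos: [532.4, -327.1, 149.3]
tool_rot: [[-0.718, 0.696, 0.001], [0.696, 0.718, 0.0], [-0.001, 0.001, -1.0]]
contact_force: [1.4, 0.3, 0.6]
opening: 1.004
```

```bash
python3 - <<'E'
from m import *
st=robot.observe();s=robot.snapshot("wrist");E=E_of(s,st)
cv2.imwrite("pics/w8.png",s["frame"])
f=s["frame"].astype(int);b,g,r=f[...,0],f[...,1],f[...,2]
m=(r>150)&(b<90)&(g<140)&(r-g>60);m[295:]=0
for n,mm,z in [("fin",m,57),("w",(f.min(2)>190),23)]:
  for o in rect(s,E,mm,z): print(n,o[0],o[1],np.array(o[2:]))
go([530,-326.3,27.5],45.5)
E
```

```text
fin 1027 [252.7 190.3] [ 530.3 -326.5   58.7   13.   -45.3]
w 1382 [254.8  95.1] [ 482.4 -278.    41.1   28.5  -45.1]
w 47 [265.2 139.3] [ 512.1 -293.2    7.     5.6   31.8]
w 1471 [250.8 238.9] [ 567.3 -363.3   74.7   28.3  -45.1]
t 12.78 eef [ 532.5 -327.5  149.6] yawy 45.84 F [-0.9  1.  -0.2] open 88.0 q [ 34.  46. -12.  94.  14.  41.  61.]
shift [  2.8  -1.1 122.1] turn [0. 0. 0.] deg [0.1 0.1 0.3]
```

View pics/w8.png

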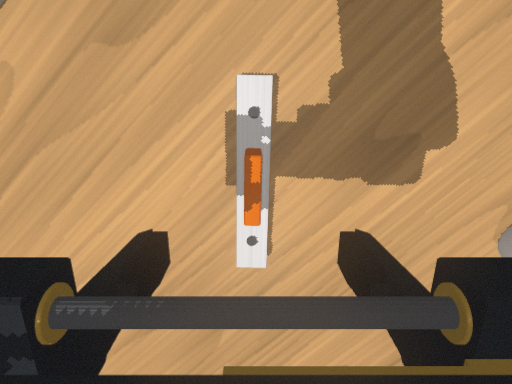

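Both views put the fin at (530.3, -326.5), here at pixel (253,187), with yaw -45. I'll descend on it.

Emit:
step_arm(
  steps=[
    [2.3,-1,50,0,0,0.013,70],
    [2.3,-1,90,0,0,0.013,60],
    [2.3,-1,112,0,0,0.013,50],
    [2.3,-1,122,0,0,0.013,45],
    [2.3,-1,122,0,0,0.013,45],
    [2.3,-1,122,0,0,0.013,45],
  ],
  grip_force=30,
)

```text
time: 13.52
eef_pos: [530.4, -327.5, 27.8]
tool_rot: [[-0.707, 0.707, 0.002], [0.707, 0.708, -0.001], [-0.002, 0.001, -1.0]]
contact_force: [0.3, -0.2, -0.3]
opening: 0.512
```

Emit:
step_arm(
  steps=[
    [0,0,0,0,0,0,25],
    [0,0,0,0,0,0,8],
    [0,0,0,0,0,0,5],
    [0,0,0,0,0,0,5],
    [0,0,0,0,0,0,5],
    [0,0,0,0,0,0,5],
  ],
)

```text
time: 14.28
eef_pos: [529.6, -326.9, 26.5]
tool_rot: [[-0.708, 0.707, 0.0], [0.707, 0.708, 0.0], [-0.0, 0.0, -1.0]]
contact_force: [0.4, 1.3, 1.4]
opening: 0.157
```

Emit:
step_arm(
  steps=[
    [0,0,-20,0,0,0,5],
    [0,0,-60,0,0,0,5],
    [0,0,-110,0,0,0,5],
    [0,0,-130,0,0,0,5],
    [0,0,-130,0,0,0,5],
  ],
)

```text
time: 14.9
eef_pos: [530.4, -327.8, 159.0]
tool_rot: [[-0.707, 0.707, 0.004], [0.707, 0.707, -0.002], [-0.004, 0.001, -1.0]]
contact_force: [-0.5, -0.3, -2.0]
opening: 0.16
```

```bash
python3 - <<'E'
from m import *
go([521.3,31.5,130],102.2)
E
```

```text
t 14.9 eef [ 530.4 -327.8  159. ] yawy 45.01 F [-0.5 -0.3 -2. ] open 14.1 q [ 34.  45. -13.  94.  13.  42.  60.]
shift [260.6 247.7  28.2] turn [-0.  0. -1.] deg [ -0.1   0.3 -57.2]
```

Emit:
step_arm(
  steps=[
    [15,15,0,0,0,-0.06,5],
    [45,43,0,0,0,-0.18,5],
    [80,76,0,0,0,-0.32,5],
    [118,112,0,0,0,-0.46,5],
    [156,148,0,0,0,-0.6,5],
    [194,184,0,0,0,-0.75,5],
    [225,214,0,0,0,-0.88,5],
    [248,236,0,0,0,-0.97,5],
  ],
)

```text
time: 15.9
eef_pos: [518.6, 19.2, 155.4]
tool_rot: [[-0.981, -0.194, -0.003], [-0.194, 0.981, 0.002], [0.003, 0.002, -1.0]]
contact_force: [-0.4, 0.1, -1.0]
opening: 0.158
```

```bash
python3 - <<'E'
from m import *
go([521.3,31.5,130],102.2)
E
```

```text
t 15.9 eef [518.6  19.2 155.4] yawy 101.17 F [-0.4  0.1 -1. ] open 13.9 q [  7.  40. -23. 112.  27.  33.  67.]
shift [-5.1 11.5 25.4] turn [ 0. -0. -0.] deg [ 0.1 -0.2 -1. ]
```

Emit:
step_arm(
  steps=[
    [0,0,20,0,0,-0.02,5],
    [0,0,30,0,0,-0.02,5],
    [0,0,30,0,0,-0.02,5],
  ],
)

```text
time: 16.27
eef_pos: [519.3, 15.1, 125.3]
tool_rot: [[-0.979, -0.204, -0.003], [-0.204, 0.979, -0.0], [0.003, 0.0, -1.0]]
contact_force: [-0.8, 0.5, -1.8]
opening: 0.157
```

```bash
python3 - <<'E'
from m import *
go([521.3,31.5,100],102.2)
E
```

```text
t 16.27 eef [519.3  15.1 125.3] yawy 101.79 F [-0.8  0.5 -1.8] open 13.9 q [  6.  43. -21. 113.  30.  29.  66.]
shift [-5.4 15.6 25.2] turn [ 0. -0. -0.] deg [ 0.  -0.2 -0.4]
```

Emit:
step_arm(
  steps=[
    [-5,10,15,0,0,-0.007,5],
    [-5.4,15.6,25,0,0,-0.007,5],
    [-5.4,15.6,25,0,0,-0.007,5],
    [-5.4,15.6,25,0,0,-0.007,5],
  ],
)

```text
time: 16.77
eef_pos: [522.8, 31.4, 101.4]
tool_rot: [[-0.978, -0.211, -0.0], [-0.211, 0.978, -0.0], [0.0, -0.0, -1.0]]
contact_force: [-0.7, -0.2, -1.1]
opening: 0.158
```

```bash
python3 - <<'E'
from m import *
go([521.3,31.5,60],102.2)
st=robot.observe();s=robot.snapshot("wrist");E=E_of(s,st)
cv2.imwrite("pics/w9.png",s["frame"])
R=np.array(st["tool_rot"]);e=np.array(st["eef_pos"])
f=s["frame"].astype(int);b,g,r=f[...,0],f[...,1],f[...,2]
m=(b>110)&(b-r>70);m[295:]=0
for n,mm,z in [("bl",m,16),("fin",(r>150)&(b<90)&(g<140)&(r-g>60),e[2]+30)]:
  for o in rect(s,E,mm,z): print(n,o[0],o[1],np.array(o[2:]),R.T@(np.array([o[2],o[3],z])-e))
E
```

```text
t 16.77 eef [522.8  31.4 101.4] yawy 102.16 F [-0.7 -0.2 -1.1] open 13.9 q [  3.  45. -19. 113.  31.  26.  63.]
shift [ 1.5  0.4 41.4] turn [-0. -0. -0.] deg [-0. -0. -0.]
bl 2116 [246.7  73.1] [441.4  14.   67.9  35.  -77.9] [83.3  0.2 85.4]
bl 260 [204.8 127.9] [479.  -13.4  21.6   6.1  12.1] [ 52.2 -34.6  85.5]
bl 157 [302.3 127.8] [464.2  55.7  21.6   4.   11.9] [52.2 36.1 85.4]
fin 2898 [253.  245.9] [506.4  28.6  44.8  12.8  12.4] [ 16.6   0.7 -30. ]
fin 260 [253.2 334.4] [548.8  37.6  11.8   5.  -77.9] [-26.7   0.5 -30. ]
```

View pics/w9.png

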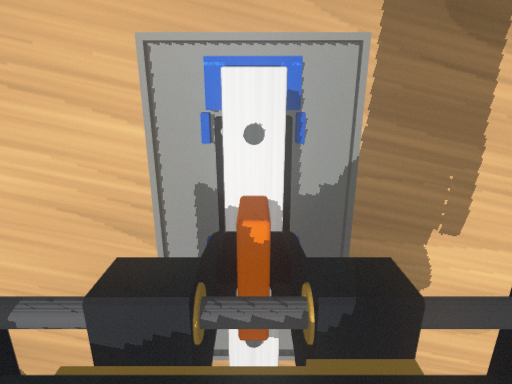

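```bash
python3 - <<'E'
from m import *
st=robot.observe();s=robot.snapshot("wrist");E=E_of(s,st)
R=np.array(st["tool_rot"]);e=np.array(st["eef_pos"])
g=s["frame"].astype(int)
for u in (235,254,272): print(u,g[58:76,u].tolist()[::2])
z=e[2]-4.3
for v in (66.5,):
  for u in (221,254,286): print(R.T@(atz(s,E,u,v,z)-e))
f=g;r,gg,b=f[...,2],f[...,1],f[...,0]
for v in (75,90,110):
  row=(f[v].min(1)>150); xs=np.where(row[215:295])[0]+215; print(v,xs.min(),xs.max(),R.T@(atz(s,E,(xs.min()+xs.max())/2,v,z)-e))
E
```

```text
235 [[211, 118, 74], [210, 117, 72], [210, 116, 73], [210, 116, 73], [156, 152, 152], [239, 239, 240], [241, 241, 242], [241, 242, 242], [241, 242, 243]]
254 [[211, 114, 73], [211, 117, 73], [211, 116, 76], [212, 119, 77], [164, 160, 158], [237, 238, 240], [240, 241, 242], [241, 241, 241], [241, 241, 241]]
272 [[208, 116, 71], [209, 116, 73], [207, 112, 68], [207, 113, 71], [152, 149, 148], [231, 233, 234], [235, 236, 236], [235, 235, 236], [236, 236, 236]]
[ 88.7 -13.7   4.3]
[88.7  1.1  4.3]
[88.7 15.3  4.3]
75 221 286 [85.1  0.8  4.3]
90 222 286 [78.7  1.1  4.3]
110 221 285 [69.8  0.6  4.3]
```

Emit:
step_arm(
  steps=[
    [2.6,-0.1,12,0,0,0,5],
    [2.6,-0.1,25,0,0,0,5],
    [2.6,-0.1,37,0,0,0,5],
    [2.6,-0.1,46,0,0,0,5],
    [2.6,-0.1,50,0,0,0,5],
    [2.6,-0.1,50,0,0,0,5],
    [2.6,-0.1,50,0,0,0,5],
  ],
)

```text
time: 17.75
eef_pos: [520.6, 31.0, 51.7]
tool_rot: [[-0.978, -0.211, 0.001], [-0.211, 0.978, 0.0], [-0.001, 0.0, -1.0]]
contact_force: [-0.6, 0.1, -1.4]
opening: 0.154
```

```bash
python3 - <<'E'
from m import *
st=robot.observe();s=robot.snapshot("wrist");E=E_of(s,st)
cv2.imwrite("pics/w10.png",s["frame"])
go([521.3,31.5,40],102.2)
R=np.array(st["tool_rot"]);e=np.array(st["eef_pos"])
f=s["frame"].astype(int);b,g,r=f[...,0],f[...,1],f[...,2]
m=(b>110)&(b-r>70);m[295:]=0
for n,mm,z in [("bl",m,16)]:
  for o in rect(s,E,mm,z): print(n,o[0],o[1],np.array(o[2:]),R.T@(np.array([o[2],o[3],z])-e))
E
```

```text
t 17.8 eef [520.6  31.   51.7] yawy 102.15 F [ 0.6 -0.4 -1.7] open 13.9 q [ -0.  50. -14. 115.  35.  19.  60.]
shift [-0.8  0.4 11.7] turn [ 0.  0. -0.] deg [ 0.  0. -0.]
bl 4450 [250.7  78.4] [441.6  14.1  67.8  35.4 -77.9] [80.8  0.2 35.6]
bl 407 [192.2 141.4] [478.9 -13.4  21.4   6.2  12.1] [ 50.1 -34.5  35.6]
bl 432 [312.3 141.4] [464.1  54.1  22.    7.1  12.3] [50.4 34.5 35.7]
```

View pics/w10.png

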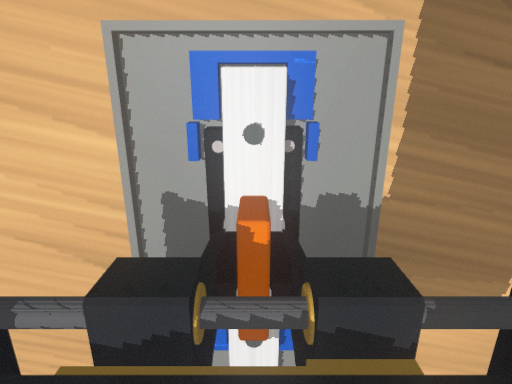

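Emit:
step_arm(
  steps=[
    [0.4,-0.5,4,0,0,0,5],
    [0.4,-0.5,8,0,0,0,5],
    [0.4,-0.5,11,0,0,0,5],
    [0.4,-0.5,14,0,0,0,5],
    [0.4,-0.5,16.5,0,0,0,5],
    [0.4,-0.5,17.5,0,0,0,5],
    [0.4,-0.5,17.5,0,0,0,5],
  ],
)

```text
time: 18.68
eef_pos: [520.0, 30.3, 33.9]
tool_rot: [[-0.978, -0.211, -0.0], [-0.211, 0.978, 0.0], [0.0, 0.0, -1.0]]
contact_force: [0.5, 0.2, -1.1]
opening: 0.158
```

Emit:
step_arm(
  steps=[
    [0,0,0.7,0,0,0,5],
    [0,0,1.4,0,0,0,5],
    [0,0,1.8,0,0,0,5],
    [0,0,1.8,0,0,0,5],
  ],
)

```text
time: 19.18
eef_pos: [520.1, 30.4, 32.4]
tool_rot: [[-0.978, -0.211, 0.0], [-0.211, 0.978, 0.0], [-0.0, -0.0, -1.0]]
contact_force: [-1.5, -0.7, 3.6]
opening: 0.158
```

Contact came at TCP z = 32.4, where 32.5 was expected, so the feet are home. I'll press a touch more, then release.

Emit:
step_arm(
  steps=[
    [0,0,0.4,0,0,0,5],
    [0,0,0.4,0,0,0,5],
    [0,0,0.2,0,0,0,14],
    [0,0,0,0,0,0,22],
    [0,0,0,0,0,0,30],
    [0,0,0,0,0,0,35],
  ],
)

```text
time: 19.92
eef_pos: [520.0, 30.3, 32.0]
tool_rot: [[-0.978, -0.211, -0.0], [-0.211, 0.978, 0.0], [0.0, 0.0, -1.0]]
contact_force: [0.3, 0.3, -0.6]
opening: 0.396
```

Emit:
step_arm(
  steps=[
    [0,0,-15,0,0,0,36],
    [0,0,-50,0,0,0,50],
    [30,0,-100,0,0,0,60],
    [50,0,-137,0,0,0,60],
    [50,0,-137,0,0,0,60],
    [50,0,-137,0,0,0,60],
  ],
)

```text
time: 20.68
eef_pos: [471.7, 19.7, 169.4]
tool_rot: [[-0.978, -0.21, 0.001], [-0.21, 0.978, 0.0], [-0.001, -0.0, -1.0]]
contact_force: [0.4, -0.2, -0.3]
opening: 0.68
```

```bash
python3 - <<'E'
from m import *
st=robot.observe();s=robot.snapshot("wrist");E=E_of(s,st)
cv2.imwrite("pics/w11.png",s["frame"])
f=s["frame"].astype(int);b,g,r=f[...,0],f[...,1],f[...,2]
m=(b>110)&(b-r>70);m[295:]=0
for n,mm,z in [("bl",m,16),("fin",(r>150)&(b<90)&(g<140)&(r-g>60),63),("w",f.min(2)>200,29)]:
  for o in rect(s,E,mm,z): print(n,o[0],o[1],np.array(o[2:]))
s,E,_=snap("scene","s2.png"); cv2.imwrite("pics/s2b.png",cv2.resize(s["frame"][150:280,180:320],None,fx=4.5,fy=4.5,interpolation=cv2.INTER_CUBIC))
go([662,62,110],102.2)
E
```

```text
bl 1765 [253.9 144.8] [452.7  16.5  75.8  59.6 -77.9]
bl 407 [227.2 277.8] [588.3  16.6  53.6  17.8  22. ]
bl 406 [279.9 278.2] [575.8  72.1  54.2  17.8   4.5]
fin 1350 [469.9 126.2] [390.3 193.6 100.6  40.   27.1]
fin 25 [497.8  80.4] [348.6 183.3   7.5   4.4  33.3]
fin 29 [507.9  82.7] [348.9 192.    7.4   3.9  79. ]
fin 162 [499.3  98.7] [361.6 189.9  20.6  17.    4.3]
fin 1005 [253.9 234.6] [514.6  30.4  67.1  12.7  11.8]
w 1035 [497.1 135.2] [387.6 226.9  35.2  27.4  26. ]
w 1266 [253.5 156. ] [455.3  17.2  44.7  29.2  11.6]
w 849 [252.7 277.6] [570.9  41.4  58.6  29.   12.9]
t 20.77 eef [471.4  19.9 168.5] yawy 102.16 F [-0.9 -0.1  0.3] open 59.8 q [  7.  36. -23. 119.  28.  30.  65.]
shift [-195.3    1.    58.3] turn [ 0. -0. -0.] deg [ 0. -0. -0.]
```

View pics/w11.png

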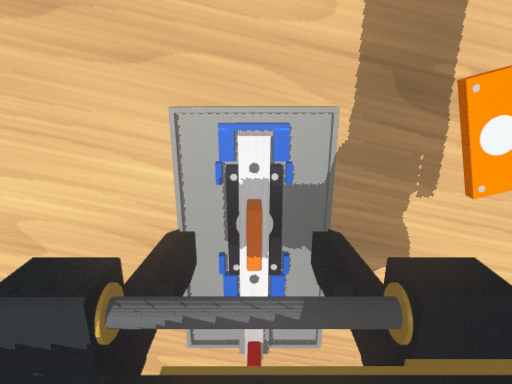

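View pics/s2b.png

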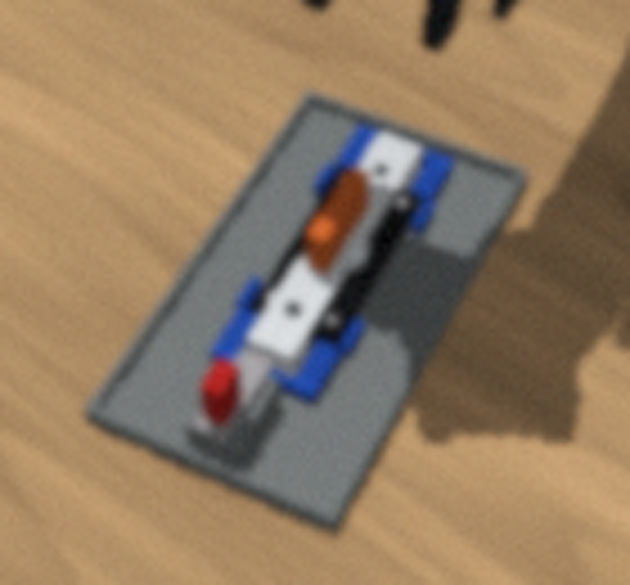

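The bridge is seated: its bar runs down the middle from (254,140) to (254,290), with a foot in each blue pocket. The knob is at (254,352), so I'll view that next.

Emit:
step_arm(
  steps=[
    [-40,0,-15,0,0,0,60],
    [-95,0.5,-35,0,0,0,60],
    [-140,1,-50,0,0,0,60],
    [-153,1,-50,0,0,0,60],
    [-153,1,-50,0,0,0,60],
    [-153,1,-50,0,0,0,60],
  ],
)

```text
time: 21.52
eef_pos: [619.3, 52.8, 217.9]
tool_rot: [[-0.977, -0.211, -0.003], [-0.211, 0.977, -0.001], [0.003, 0.0, -1.0]]
contact_force: [0.1, 0.1, 0.5]
opening: 0.68
```

```bash
python3 - <<'E'
from m import *
st=robot.observe();s=robot.snapshot("wrist");E=E_of(s,st)
cv2.imwrite("pics/w12.png",s["frame"])
f=s["frame"].astype(int);b,g,r=f[...,0],f[...,1],f[...,2]
m=(b>110)&(b-r>70);m[295:]=0
for n,mm,z in [("bl",m,16),("red",(r>110)&(g<70)&(b<80),70),("fin",(r>150)&(b<90)&(g<140)&(r-g>60),63),("w",f.min(2)>200,29)]:
  for o in rect(s,E,mm,z): print(n,o[0],o[1],np.array(o[2:]))
go([662,62,110],102.2)
E
```

```text
bl 167 [217.3  13.9] [479.5 -13.4  22.2   5.9  10.3]
bl 167 [287.3  14.7] [464.9  54.6  22.2   6.4  11.3]
bl 125 [220.5 119.1] [578.5   8.2  21.4   5.5  10.5]
bl 125 [284.5 118.9] [563.8  76.2  21.4   5.5  13.7]
bl 1075 [252.5 149.6] [601.2  48.7  67.8  35.9 -77.8]
red 390 [252.4 211.4] [655.2  60.4  30.1  13.2  12.2]
fin 2003 [485.3  19.6] [441.9 219.3  42.   37.8 -64.1]
fin 198 [254.3  74.4] [521.5  31.6  57.6  13.3  11.7]
w 2851 [250.6  80.9] [535.3  33.1 147.9  32.2  12. ]
w 28 [232.   15.3] [479.6   2.6   4.3   3.8  11.1]
w 27 [273.   14.8] [471.   40.7   5.1   3.8  13.1]
w 43 [269.6  69.4] [519.3  48.   17.8   4.   13.1]
t 21.57 eef [619.3  52.7 218.2] yawy 102.18 F [-0.6 -0.3  0.4] open 60.0 q [  6.  42. -27.  91.  23.  52.  73.]
shift [-44.    0.1 108.1] turn [-0. -0. -0.] deg [-0.  -0.1 -0. ]
```

View pics/w12.png

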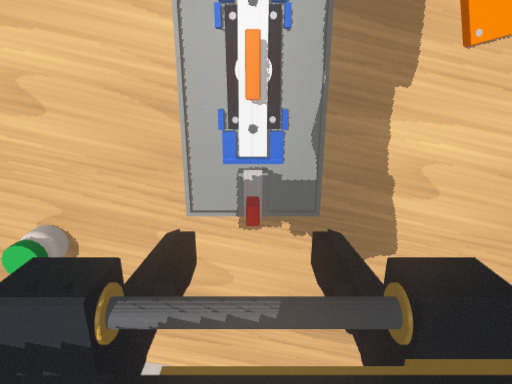

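The locators average to (521.7, 31.4) and the fin is at (521.5, 31.6), so the bridge is well centred. The knob top is at about (659.2, 61.2), which puts the latch roughly 3 mm in. I'll approach it.

```bash
python3 - <<'E'
from m import *
go([659.2,61.0,42],102.2)
E
```

```text
t 21.57 eef [619.3  52.7 218.2] yawy 102.18 F [-0.6 -0.3  0.4] open 60.0 q [  6.  42. -27.  91.  23.  52.  73.]
shift [-41.2  -0.2 176.1] turn [-0. -0. -0.] deg [-0.  -0.1 -0. ]
```

Emit:
step_arm(
  steps=[
    [-25,0,30,0,0,0,50],
    [-41,0,70,0,0,0,50],
    [-41,-0.2,115,0,0,0,45],
    [-41,-0.2,150,0,0,0,40],
    [-41,-0.2,168,0,0,0,40],
    [-41,-0.2,175,0,0,0,40],
    [-41,-0.2,175,0,0,0,40],
  ],
  grip_force=18,
)

```text
time: 22.45
eef_pos: [661.1, 61.5, 44.8]
tool_rot: [[-0.978, -0.211, 0.001], [-0.211, 0.978, 0.0], [-0.001, 0.0, -1.0]]
contact_force: [-0.2, 0.3, 0.5]
opening: 0.456
```

Emit:
step_arm(
  steps=[
    [0,0,0,0,0,0,20],
    [0,0,0,0,0,0,8],
    [0,0,0,0,0,0,5],
    [0,0,0,0,0,0,5],
    [0,0,0,0,0,0,5],
  ],
)

```text
time: 23.08
eef_pos: [661.2, 60.9, 44.8]
tool_rot: [[-0.978, -0.21, 0.001], [-0.21, 0.978, -0.001], [-0.001, -0.001, -1.0]]
contact_force: [0.2, -1.1, 5.5]
opening: 0.159
```

Emit:
step_arm(
  steps=[
    [3,0,0,0,0,0,5],
    [8,0,0,0,0,0,5],
    [13,0,0,0,0,0,5],
    [18,0,0,0,0,0,5],
    [22,0,0,0,0,0,5],
    [25,0,0,0,0,0,5],
    [26,0,0,0,0,0,5],
    [26,0,0,0,0,0,5],
  ],
)

```text
time: 24.08
eef_pos: [635.8, 55.4, 44.8]
tool_rot: [[-0.978, -0.21, 0.002], [-0.21, 0.978, -0.0], [-0.001, -0.001, -1.0]]
contact_force: [1.6, -2.9, 6.2]
opening: 0.153
```

Emit:
step_arm(
  steps=[
    [1,0,0,0,0,0,5],
    [2,0,0,0,0,0,5],
    [2.5,0,0,0,0,0,5],
    [2.5,0,0,0,0,0,5],
  ],
)

```text
time: 24.58
eef_pos: [633.5, 54.9, 44.8]
tool_rot: [[-0.978, -0.21, 0.002], [-0.21, 0.978, -0.0], [-0.002, -0.001, -1.0]]
contact_force: [1.3, -2.1, 5.9]
opening: 0.157
```

Emit:
step_arm(
  steps=[
    [0.7,0,0,0,0,0,5],
    [1.3,0,0,0,0,0,5],
    [1.3,0,0,0,0,0,5],
  ],
)

```text
time: 24.95
eef_pos: [632.3, 54.6, 44.8]
tool_rot: [[-0.978, -0.21, 0.002], [-0.21, 0.978, -0.0], [-0.002, -0.001, -1.0]]
contact_force: [1.8, -2.5, 7.0]
opening: 0.152
```

Emit:
step_arm(
  steps=[
    [0.7,0,0,0,0,0,5],
    [1.4,0,0,0,0,0,5],
    [1.4,0,0,0,0,0,5],
  ],
)

```text
time: 25.32
eef_pos: [632.0, 54.6, 44.8]
tool_rot: [[-0.978, -0.21, 0.004], [-0.21, 0.978, 0.0], [-0.004, -0.001, -1.0]]
contact_force: [5.5, -1.8, 5.0]
opening: 0.164
```

Emit:
step_arm(
  steps=[
    [0.7,0,0,0,0,0,5],
    [1.4,0,0,0,0,0,5],
    [1.4,0,0,0,0,0,5],
  ],
)

```text
time: 25.7
eef_pos: [631.9, 54.6, 44.8]
tool_rot: [[-0.978, -0.21, 0.006], [-0.21, 0.978, 0.001], [-0.007, -0.0, -1.0]]
contact_force: [7.6, -2.4, 2.2]
opening: 0.157
```

The motion stalls and the force rises at 632, about 112.7 mm along the tray where 112 is expected, so this is the end stop. I'll release and retreat.

Emit:
step_arm(
  steps=[
    [0,0,0,0,0,0,18],
    [0,0,0,0,0,0,28],
    [0,0,0,0,0,0,40],
    [0,0,-20,0,0,0,40],
    [0,0,-60,0,0,0,50],
    [0,0,-110,0,0,0,60],
    [10,0,-165,0,0,0,60],
    [10,0,-175,0,0,0,60],
  ],
)

```text
time: 26.7
eef_pos: [620.6, 53.3, 224.6]
tool_rot: [[-0.977, -0.211, 0.008], [-0.211, 0.978, 0.002], [-0.008, -0.0, -1.0]]
contact_force: [0.6, 0.5, -0.1]
opening: 0.684
```

Emit:
step_arm(
  steps=[
    [0,0,0,0,0,0,60],
    [0,0,0,0,0,0,60],
  ],
)

```text
time: 26.95
eef_pos: [618.1, 52.1, 217.8]
tool_rot: [[-0.978, -0.211, -0.003], [-0.211, 0.978, -0.001], [0.003, -0.0, -1.0]]
contact_force: [-0.1, -0.2, 0.6]
opening: 0.683
```

```bash
python3 - <<'E'
from m import *
st=robot.observe();s=robot.snapshot("wrist");E=E_of(s,st)
cv2.imwrite("pics/w13.png",s["frame"])
f=s["frame"].astype(int);b,g,r=f[...,0],f[...,1],f[...,2]
m=(b>110)&(b-r>70);m[295:]=0
for n,mm,z in [("bl",m,16),("red",(r>110)&(g<70)&(b<80),70),("fin",(r>150)&(b<90)&(g<140)&(r-g>60),63)]:
  for o in rect(s,E,mm,z): print(n,o[0],o[1],np.array(o[2:]))
go([659.2,61.0,42],102.2)
s,E,_=snap("scene","s3.png"); cv2.imwrite("pics/s3b.png",cv2.resize(s["frame"][150:280,180:320],None,fx=4.5,fy=4.5,interpolation=cv2.INTER_CUBIC))
E
```

```text
bl 31 [225.7   0.5] [464.6  -8.   14.7   0.9 -77.9]
bl 30 [279.5   0.5] [453.5  43.5  14.7   0.9 -77.9]
bl 153 [217.5  15.9] [479.3 -13.3  22.1   6.   12.8]
bl 163 [287.7  15.4] [464.6  54.9  22.2   5.9  13.9]
bl 114 [220.7 120. ] [578.5   7.8  21.4   5.4  10.5]
bl 126 [284.5 120. ] [563.8  76.   21.3   6.5  12.1]
bl 482 [230.2 149.7] [605.9  26.6  36.   22.7  12.3]
bl 475 [275.7 149.3] [596.9  70.9  34.8  22.5  12.1]
red 379 [252.6 185.7] [628.   54.1  27.5  12.9  12.1]
fin 2050 [485.5  20.2] [441.3 218.8  42.   38.6 -64.1]
fin 244 [255.4  73.4] [521.5  31.7  56.8  12.9  12.1]
t 27.0 eef [618.1  52.1 217.5] yawy 102.17 F [-0.2  0.2  1. ] open 60.0 q [  6.  42. -27.  91.  23.  52.  73.]
shift [-42.6  -0.  175.4] turn [ 0. -0. -0.] deg [ 0.  -0.2 -0. ]
```

View pics/w13.png

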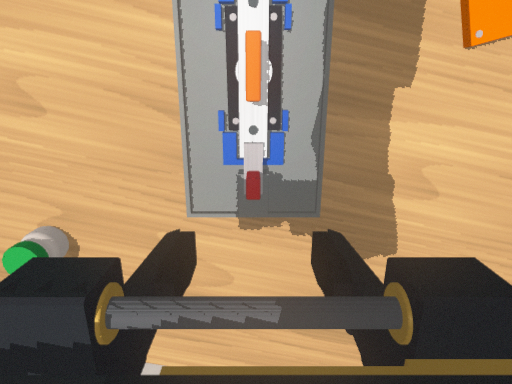

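View pics/s3b.png

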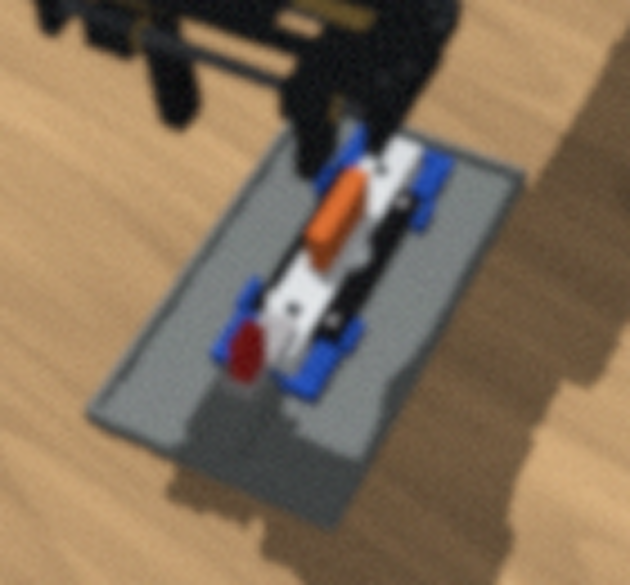

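The knob is now at 111.4 mm along the tray (112 expected), its tongue lies over the bridge end, and nothing else has moved. I'll hand in.

```bash
python3 -c "
from plant import robot
print(robot.close_job())"
```

```text
the job is handed in; nothing more can be done
None
```

The microscope stage set is packed and handed in at about 27 s of the 64 s allowed. The black plate went into the nest first, then the clamp bridge over it, then the latch slid in to its end stop.

- **Plate:** it touched down gently, at the TCP height expected for a seated plate. The picture afterwards showed it flat between the blue locators.
- **Bridge:** contact came at the height expected for both feet home (32.4 mm against 32.5). Afterwards the fin was within about 0.5 mm of the nest centre, and still was after the latch moved.
- **Latch:** the slide stalled while the force rose to about 8 N, well above the 1.5 N sliding friction. The knob then measured 111.4 mm from the nest centre, against 112 nominal for fully in, and its tongue lay over the end of the bridge.
- **Other things:** the arm never approached the bottle, the jar, the slide folder or the orange look-alike plates. I did not measure their positions again at the end.

**Disagreements:**
- The cameras differed by about 2 mm, and single wrist views of the nest centre by up to about 1.5 mm. I averaged opposite locators to settle it; the play is 4 mm.
- I gripped the knob about 3 mm higher than planned. The wrist read 5–7 N upward while the knob was held and nothing after release, and I did not find the cause.

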